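# Make up the riser-leg parts kit in the tray

## Robot

A 6-joint arm with a two-finger parallel gripper is mounted at the origin on the work surface. World frame = base frame: x ahead of the robot, y to its left, z up, the work surface at z = 0. Lengths are in mm, angles in rad, forces in N, time in s.
With the tool pointing down it reaches from about 350 to 975 mm from the base axis. Payload 17.4 kg.
Tool frame: the origin (TCP) lies on the centre line of the jaws, within the pads' length; the fingertips stand 17 mm ahead of it and the grasp point (between the pads) lies 2 mm behind it; z points along the fingers, y is the line along which they close (so a half turn about z gives the same grasp; the last joint's range is limited). The gripper opens to 85 mm and grips with 20 to 120 N. Pads are 22 mm wide; open, the fingers measure 114 mm over their backs; the gripper's body (76 mm by 85 mm) begins 54 mm behind the grasp point. The pads swing forward as they close: fully open they stand 13 mm farther back than shut.
Start: joints at [1.276, 0.116, 1.442, -0, 1.584, -0.038], TCP at [171.449, 652.869, 248.303] pointing down, gripper open.
Joint ranges: [-2.83, 2.83], [-0.83, 2.19], [0.07, 2.5], [-1.14, 4.28], [0.01, 3], [-2.97, 2.97]. Speed limits (rad/s): [1.89, 1.89, 2.22, 3.14, 3.14, 3.14].

## Interface

Orientations are given as a unit quaternion [w, x, y, z].
In Python, from rig import robot gives the robot as it stands.
- The arm moves only by the tool move_arm, never from a script. Its argument "increments" is a list of rows, each a list of 6 numbers: the shift along the world's x, y, z in m, then the turn, a rotation vector about the world's x, y, z in degrees. A call has exactly 5 rows; each row shifts and turns the commanded pose from where the row before left it; what a row does not reach is not made up. A row lasts 1/12 s, in which the tool goes at most 41.7 mm and 7.16 degrees, less where a joint would pass 70% of its speed; a pose out of reach is approached as far as the arm can. A call with a gripper value outside its range is refused whole. "grip" is the finger opening in m, from 0 to 0.0854, set as the call begins (left out, the last holds). The fingers move at their own pace and stop on an object; "grip_force" is the grip in N (left out, the last holds). Time passes only in rows, so rows that do not move let the fingers close, or fill a call up. It gives the time, the measured TCP pose, the force, the opening and the grip force at its end, in the units of the state.
- robot.sense(): the state, without advancing time (a new reading comes with each control period).
- robot.get_image(name): name is "scene" or "top" or "wrist"; returns (picture, depth): 384x512x3 uint8, red, green, blue; 384x512 float32, mm along the optical axis (not along the pixel's ray), 0 where there is no reading.
- robot.get_calibration(name): a dict with "fovy" (degrees; the focal length in pixels is half the picture's height over the tangent of half this angle, whatever the lens; pixels are square), "cx", "cy" (the principal point, pixels), "dist_coeffs" ([k1, k2, p1, p2, k3] as OpenCV has them; the pictures are not rectified), "camera_from_world" (4x4, takes a point from world to camera coordinates). Camera axes: x right, y down, z forward; pixel columns grow to the right and rows downward; lengths in mm; the calibration is good to about 2 mm. A picture is of the moment at which its call begins: read the wrist's pose just before it. get_calibration takes no time and is no camera call; for the wrist camera it gives the pose at the moment of the call.
- robot.finish_job(): hands the job in; it is judged then, once.
Trained networks look in the newest picture that a camera, given by its name, has taken for a name from the list of things; names that differ only in an ending like _2 or _b are one class to them, and where a whole thing is asked for, a point or a joint stands for the part that bears it (a point fixed in the world has none). Each returns a list of dicts, best first, with "confidence" (0 to 1); they miss things now and then, are a little off and sometimes report something else, mostly with a low value. They report only what shows in the picture. A call takes as long as a camera call. They do not tell look-alikes from the thing itself.
- robot.regions_of(camera, target): "region" (384x512 bool, what is visible of it) and "position" ([column, row] in pixels, amid what is visible of it).
- robot.spot_point(camera, target): "position" ([column, row] in pixels: a listed point, or the origin of a listed thing).
The state is a dict: "clock": time; "joint_pos": joint angles; "joint_vel": joint speeds; "joint_efforts": joint torques, N m; "tool_pos": TCP position; "orientation": TCP orientation; "wrist_force": force on the tool from outside, world axes, zero at the start; "torque": the same for the moment, N m; "width": finger opening in mm; "finger_force": force on a finger pad.
Only numpy, scipy, OpenCV 4.12 (cv2) and the standard library are available. Lean on these libraries where they do the work, as an engineer would, in place of code of your own. Each camera call takes 0.05 s, during which the arm holds its last target. There are 200 camera calls.

## Task

Make up the parts kit for one riser leg in the yellow tray: lay the slotted aluminium profile in the long nest, stand the tall levelling foot with the wide base in the round nest, the ribbed corner bracket in the small square nest and the dark steel base plate in the large square nest. Each sits flat on the floor of its nest, the same way up as it is now. Leave the short foot with the small base and the narrow corner angle without ribs where they are; they belong to another order.

Things in the scene. Friction and masses are not known exactly. Their poses are not given: they have to be found in the camera images.
- profile: Piece of aluminium T-slot extrusion, 40 x 40 mm in section and 90 mm long, lying on a side. Origin at its centre (20 mm above what it lies on), x along its length. Goes into the long nest, along it, either way round. About 0.15 kg.
- foot: The tall levelling foot: black round base of 54 mm diameter, low and domed, a hexagon nut 19 mm over flats from 16 to 26 mm height and an upright threaded steel stem of 12 mm diameter up to 80 mm. Stands on its base; origin at the centre of the underside, z up the stem. Goes into the round nest. About 0.14 kg.
- base_plate: Square dark steel plate 56 x 56 x 8 mm with four holes, and on it in the middle a round boss of 30 mm diameter whose top is 24 mm above the underside. Lies flat, boss up; origin at the centre of the underside, x and y along its edges. Goes into the large square nest. About 0.28 kg.
- bracket: Cast aluminium ribbed corner bracket, 40 x 40 x 40 mm, 0.07 kg: one 6 mm leg lies flat, one stands along the -x edge; two triangular side ribs (y = -20 and +20 mm, 5.5 mm thick) slope from z 40 mm at x -14 mm to z 6 mm at x +20 mm. Origin: centre of the footprint, on the underside, z up. Grip across its width (y), 6 mm towards the upright leg. Goes into the small square nest, turned any way.
- short_foot: Look-alike, to be left: a levelling foot of the same make but smaller, base of 40 mm diameter, stem only up to 46 mm. Origin at the centre of the underside, z up.
- plain_angle: Look-alike, to be left: a narrow corner angle bent from 4 mm aluminium, legs 40 mm long and 40 mm high but only 22 mm wide (y), one leg flat and one upright at -x, open at both sides, without ribs. Origin at the centre of the footprint, on the underside, z up.
- nest_long: Grey plastic block 120 (x) x 90 (y) x 12 mm (z), fixed in the yellow kit tray beside three others; origin at the centre of its underside, z up. In its top, centred, is a rectangular pocket 108 mm (along x) x 58 mm (along y), 8 mm deep: its dark-lined floor is 4 mm above the origin, the block's top 12 mm above. For the profile. The tray's walls rise 6 mm above the blocks.
- nest_round: Grey plastic block 120 (x) x 90 (y) x 12 mm (z), fixed in the yellow kit tray beside three others; origin at the centre of its underside, z up. In its top, centred, is a round pocket of 72 mm diameter, 8 mm deep: its dark-lined floor is 4 mm above the origin, the block's top 12 mm above. For the tall foot. Blocks stand 93 mm (y) and 125 mm (x) apart, centre to centre.
- nest_large_square: Grey plastic block 120 (x) x 90 (y) x 12 mm (z), fixed in the yellow kit tray beside three others; origin at the centre of its underside, z up. In its top, centred, is a square pocket 74 x 74 mm, 8 mm deep: its dark-lined floor is 4 mm above the origin, the block's top 12 mm above. For the base plate.
- nest_small_square: Grey plastic block 120 (x) x 90 (y) x 12 mm (z), fixed in the yellow kit tray beside three others; origin at the centre of its underside, z up. In its top, centred, is a square pocket 58 x 58 mm, 8 mm deep: its dark-lined floor is 4 mm above the origin, the block's top 12 mm above. For the bracket.
There are look-alikes about, which are no part of the job. What is meant by the profile is not green or orange, and is the smaller of those in its own colour.

How it is judged:
By the outcome, as a careful person would: the job done as asked, in the order asked, and still so for the second after the job is handed in, with the robot touching nothing.
It also fails if it takes over 125 s, if anything falls off the work surface, if the arm or the gripper's body presses on something with over 40 N, if the wrist force passes 120 N, or if a joint passes its speed limit or range.

## Working session

There is one attempt and no reset: what is moved stays moved. The work goes in short steps, Python scripts to look and compute and a tool call to move; the robot and the scene stay as the last step left them, time stands still between calls to the robot, and variables do not carry over. Pictures are saved under pics/ and viewed, at most 14 in all, crops included, and the job is handed in when it is done.

Besides the shell and the picture viewer there is one more tool, called after "Call:" as a command line: name --pt "numbers of a row" for each row, then --argument value for the rest. move_arm: Moves the arm, as the interface text tells. Its arguments: {"type":"object","properties":{"increments":{"type":"array","items":{"type":"array","items":{"type":"number"}}},"grip":{"type":"number"},"grip_force":{"type":"number"}},"required":["increments"]}

```bash
ls; mkdir -p pics; python3 - <<'E'
from rig import robot
import cv2,numpy as np
for n in("scene","top"):
    p,d=robot.get_image(n); cv2.imwrite(f"pics/{n}0.png",cv2.cvtColor(p,cv2.COLOR_RGB2BGR)); np.save(f"pics/{n}0_d.npy",d)
    c=robot.get_calibration(n); print(n,c["fovy"],c["cx"],c["cy"],c["dist_coeffs"]); print(np.round(c["camera_from_world"],3))
print(robot.sense())
E
```

```text
pics
scene 45.53060510638039 258.30481338010736 193.7914330990744 [0.00800774 0.         0.         0.         0.        ]
[[-1.150000e-01  9.930000e-01  9.000000e-03  1.128280e+02]
 [ 6.210000e-01  7.900000e-02 -7.800000e-01 -2.308580e+02]
 [-7.750000e-01 -8.400000e-02 -6.260000e-01  1.800555e+03]
 [ 0.000000e+00  0.000000e+00  0.000000e+00  1.000000e+00]]
top 56.63577656698114 257.4968392985813 188.88777836450208 [0.01049755 0.         0.         0.         0.        ]
[[-5.00000e-03 -1.00000e+00 -1.70000e-02 -6.30690e+01]
 [-9.95000e-01  7.00000e-03 -1.00000e-01  4.49242e+02]
 [ 1.00000e-01  1.60000e-02 -9.95000e-01  9.60050e+02]
 [ 0.00000e+00  0.00000e+00  0.00000e+00  1.00000e+00]]
{'clock': 0.1, 'joint_pos': array([ 1.27618246e+00,  1.16450299e-01,  1.44221252e+00, -1.06754838e-05,
        1.58398786e+00, -3.78108750e-02]), 'joint_vel': array([-0.00249331, -0.00182344, -0.00193589,  0.00088656, -0.00032892,
       -0.00232329]), 'joint_efforts': array([ 1.59075895e-03, -7.33666492e+01, -6.33794546e+01,  9.08870948e-05,
        5.24634190e-03, -2.73862400e-05]), 'tool_pos': array([171.41701602, 652.71289806, 247.61897207]), 'orientation': array([-8.22611794e-05,  1.28049011e-01,  9.91767700e-01, -5.22609827e-04]), 'wrist_force': array([-0.28845237,  0.9122055 , -0.49011812]), 'torque': array([-0.01406321, -0.02553086,  0.03416015]), 'finger_force': 0.0, 'width': 85.49524302903592}
```

View pics/top0.png

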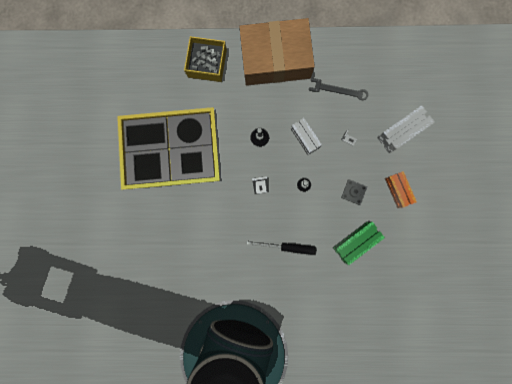

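View pics/scene0.png

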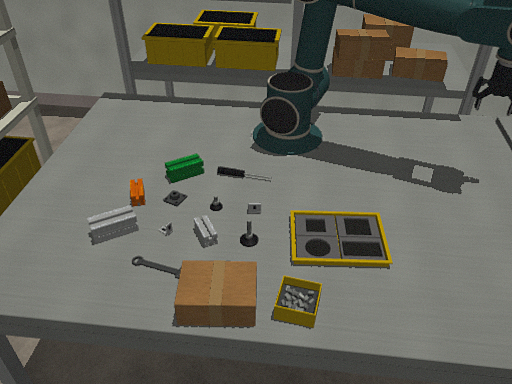

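The top view shows these candidates:
- **Profiles:** silver short at (306,136), silver long at (406,129), orange at (400,189), green at (359,242). The short silver one fits: not green or orange, and the smaller in its colour.
- **Feet:** (260,136) is tall with a wide base; (304,185) is the short one.
- **Brackets:** (260,185) and (349,138). The first looks like the wide ribbed one.
- **Base plate:** (354,192).
- **Tray pockets:** long (145,134), round (189,130), large square (147,166), small square (191,162).

Next I'll get coarse positions and an enlarged crop.

```bash
cat > h.py <<'E'
from rig import robot
import cv2,numpy as np
def cal(n):
    c=robot.get_calibration(n); f=192/np.tan(np.radians(c["fovy"]/2))
    return np.array([[f,0,c["cx"]],[0,f,c["cy"]],[0,0,1.]]),np.array(c["dist_coeffs"],float),np.array(c["camera_from_world"],float)
def rays(C,uv):
    "camera centre and world ray directions (unit camera depth)"
    K,D,T=C; u=cv2.undistortPoints(np.array(uv,float).reshape(-1,1,2),K,D).reshape(-1,2)
    R=T[:3,:3]; return -R.T@T[:3,3], np.c_[u,np.ones(len(u))]@R
def at_z(C,uv,z):
    o,d=rays(C,uv); return o+d*((z-o[2])/d[:,2])[:,None]
def cloud(C,depth):
    r,c=np.mgrid[:384,:512]; o,d=rays(C,np.c_[c.ravel(),r.ravel()])
    P=(o+d*depth.reshape(-1,1)).reshape(384,512,3); P[depth==0]=np.nan; return P
def tri(A,B):
    "closest point of two rays, A,B=(C,uv)"
    oa,da=rays(*A); ob,db=rays(*B); da=da[0]/np.linalg.norm(da);db=db[0]/np.linalg.norm(db)
    s=np.linalg.lstsq(np.c_[da,-db],ob-oa,rcond=None)[0]; p,q=oa+s[0]*da,ob+s[1]*db
    return (p+q)/2,np.linalg.norm(p-q)
def snap(n,name):
    C=cal(n); p,d=robot.get_image(n); b=cv2.cvtColor(p,cv2.COLOR_RGB2BGR); cv2.imwrite(f"pics/{name}.png",b); np.save(f"pics/{name}_d.npy",d)
    np.savez(f"pics/{name}_c.npz",K=C[0],D=C[1],T=C[2]); return C,b,d
def load(name):
    z=np.load(f"pics/{name}_c.npz"); return (z["K"],z["D"],z["T"]),cv2.imread(f"pics/{name}.png"),np.load(f"pics/{name}_d.npy")
E
python3 - <<'E'
from h import *
C=cal("top"); d=np.load("pics/top0_d.npy"); P=cloud(C,d); Cs=cal("scene"); Ps=cloud(Cs,np.load("pics/scene0_d.npy"))
print("table z",np.nanmedian(P[200:300,60:200,2]))
m=((P[...,2]>3)&(P[...,0]>250)).astype(np.uint8); n,l,s,c=cv2.connectedComponentsWithStats(m)
for i in range(1,n):
    if s[i,4]>25:
        q=P[l==i]; w=cv2.minAreaRect(q[:,:2].astype(np.float32)); print(np.round(c[i]),s[i,4],"z",np.round(np.percentile(q[:,2],[10,50,98])),"rect",np.round(w[0]),np.round(w[1]),round(w[2]))
ms=((Ps[...,2]>3)&(Ps[...,2]<120)&(Ps[...,0]>250)&(Ps[...,0]<1000)).astype(np.uint8); n,l,s,c=cv2.connectedComponentsWithStats(ms)
for i in range(1,n):
    if s[i,4]>25:
        q=Ps[l==i]; w=cv2.minAreaRect(q[:,:2].astype(np.float32)); print("scene",np.round(c[i]),"z",np.round(np.percentile(q[:,2],[10,50,98])),"rect",np.round(w[0]),np.round(w[1]),round(w[2]))
for n in["profile","foot","base_plate","bracket","nest_long","nest_round","nest_large_square","nest_small_square"]:
    print(n,[(np.round(r["position"]),round(r["confidence"],2)) for r in robot.spot_point("top",n)])
im=cv2.imread("pics/top0.png")[90:220,100:440]; cv2.imwrite("pics/crop1.png",cv2.resize(im,(780,298),interpolation=cv2.INTER_CUBIC))
W=cal("wrist"); print(W[0][0,0],W[0][0,2],W[0][1,2],W[1]); R=W[2][:3,:3]; print(np.round(R,3),-R.T@W[2][:3,3])
E
```

```text
table z -0.3717629992889897
[282.  54.] 4583 z [11. 78. 82.] rect [ 819. -201.] [384. 179.] 82
[205.  58.] 1552 z [19. 27. 51.] rect [826.  85.] [119. 110.] 81
[405. 129.] 1132 z [35. 55. 59.] rect [ 609. -474.] [ 62. 132.] 34
[168. 148.] 7107 z [ 7. 14. 24.] rect [572. 190.] [220. 283.] 5
[306. 136.] 572 z [22. 38. 42.] rect [ 603. -204.] [99. 53.] 31
[259. 136.] 272 z [ 5.  9. 80.] rect [600. -70.] [51. 51.] 90
[346. 135.] 36 z [ 3. 16. 40.] rect [ 596. -316.] [22. 21.] 60
[400. 189.] 656 z [15. 38. 43.] rect [ 446. -455.] [90. 42.] 21
[260. 184.] 219 z [ 4.  8. 41.] rect [463. -74.] [43. 43.] 9
[304. 184.] 149 z [ 6.  9. 47.] rect [ 464. -195.] [37. 36.] 45
[354. 191.] 409 z [ 5.  8. 25.] rect [ 441. -333.] [56. 58.] 68
[358. 242.] 1106 z [33. 51. 55.] rect [ 299. -337.] [ 68. 120.] 37
[292. 247.] 403 z [14. 21. 27.] rect [ 293. -129.] [188.  25.] 83
scene [184. 167.] z [ 9. 44. 57.] rect [ 275. -341.] [126. 145.] 33
scene [237. 172.] z [ 6. 18. 30.] rect [ 283. -133.] [199.  53.] 84
scene [118. 216.] z [ 9. 42. 60.] rect [ 510. -501.] [322. 168.] 8
scene [175. 197.] z [ 5.  9. 27
[... 592 characters left out ...]
 rect [802.  78.] [114. 152.] 81
profile [(array([406., 127.]), 0.77), (array([401., 189.]), 0.71), (array([360., 244.]), 0.71), (array([306., 135.]), 0.56)]
foot [(array([258., 135.]), 0.68)]
base_plate [(array([354., 191.]), 0.56)]
bracket [(array([257., 187.]), 0.59)]
nest_long [(array([145., 136.]), 0.7)]
nest_round [(array([192., 132.]), 0.56)]
nest_large_square [(array([150., 171.]), 0.93), (array([349., 140.]), 0.73)]
nest_small_square [(array([191., 163.]), 0.67)]
336.512084220459 251.3291323666951 191.8082806602191 [0.00299298 0.         0.         0.         0.        ]
[[ 0.254  0.967  0.001]
 [ 0.934 -0.246  0.258]
 [ 0.25  -0.065 -0.966]] [108.26805458 670.49744961 374.04995095]
```

View pics/crop1.png

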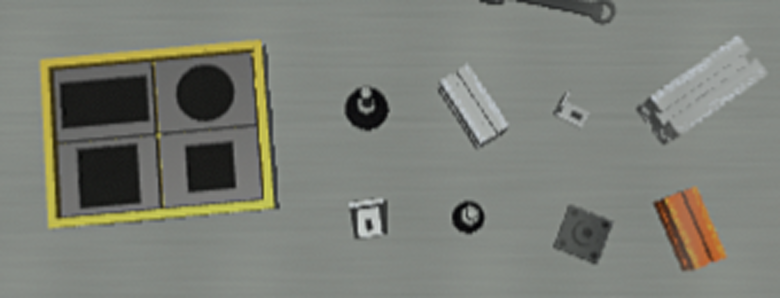

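The crop confirms the picks: the short silver profile at (473,105), the wide-base tall foot at (367,105), the wide ribbed bracket at (368,218), and the base plate at (583,235). The narrow angle at (572,110) and the small foot at (468,216) stay. I'll move over the parts for a wrist view.

Call:
move_arm --pt "0.0148 -0.0321 0.0021 0 0 -5.2" --pt "0.0148 -0.0321 0.0021 0 0 -5.2" --pt "0.0148 -0.0321 0.0021 0 0 -5.2" --pt "0.0148 -0.0321 0.0021 0 0 -5.2" --pt "0.0148 -0.0321 0.0021 0 0 -5.2"

```text
clock: 0.92
tool_pos: [245.7, 490.9, 258.9]
orientation: [0.0, 0.35, 0.937, 0.0]
wrist_force: [0.7, 0.6, -0.3]
width: 85.1
finger_force: 0.0
```

Call:
move_arm --pt "0.0148 -0.0321 0.0021 0 0 -5.2" --pt "0.0148 -0.0321 0.0021 0 0 -5.2" --pt "0.0148 -0.0321 0.0021 0 0 -5.2" --pt "0.0148 -0.0321 0.0021 0 0 -5.2" --pt "0.0148 -0.0321 0.0021 0 0 -5.2"

```text
clock: 1.33
tool_pos: [319.6, 330.3, 269.6]
orientation: [0.0, 0.552, 0.834, 0.0]
wrist_force: [0.6, 0.7, -0.2]
width: 85.2
finger_force: 0.0
```

Call:
move_arm --pt "0.0148 -0.0321 0.0021 0 0 -5.2" --pt "0.0148 -0.0321 0.0021 0 0 -5.2" --pt "0.0148 -0.0321 0.0021 0 0 -5.2" --pt "0.0148 -0.0321 0.0021 0 0 -5.2" --pt "0.0148 -0.0321 0.0021 0 0 -5.2"

```text
clock: 1.75
tool_pos: [393.7, 169.7, 280.2]
orientation: [0.0, 0.725, 0.689, 0.0]
wrist_force: [0.3, 0.5, 0.7]
width: 85.4
finger_force: 0.0
```

```bash
python3 - <<'E'
from h import *
s=robot.sense(); print(s["clock"],s["tool_pos"],s["orientation"]); snap("wrist","w0")
E
```

```text
1.75 [393.65930735 169.70825208 280.2375594 ] [1.60630832e-04 7.25123909e-01 6.88618263e-01 4.21506611e-04]
```

Call:
move_arm --pt "0.0148 -0.0321 0.0021 0 0 -5.2" --pt "0.0148 -0.0321 0.0021 0 0 -5.2" --pt "0.0148 -0.0321 0.0021 0 0 -5.2" --pt "0.0148 -0.0321 0.0021 0 0 -5.2" --pt "0.0148 -0.0321 0.0021 0 0 -5.2"

```text
clock: 2.22
tool_pos: [467.8, 9.1, 290.7]
orientation: [0.0, 0.861, 0.508, 0.0]
wrist_force: [1.0, 2.1, 0.4]
width: 85.3
finger_force: 0.0
```

Call:
move_arm --pt "0.0148 -0.0321 0.0021 0 0 -5.2" --pt "0.0148 -0.0321 0.0021 0 0 -5.2" --pt "0.0148 -0.0321 0.0021 0 0 -5.2" --pt "0.0148 -0.0321 0.0021 0 0 -5.2" --pt "0.0148 -0.0321 0.0021 0 0 -5.2"

```text
clock: 2.63
tool_pos: [541.9, -151.5, 301.0]
orientation: [0.0, 0.954, 0.301, 0.0]
wrist_force: [1.0, 0.5, -0.7]
width: 85.3
finger_force: 0.0
```

Call:
move_arm --pt "0 0 0 0 0 0" --pt "0 0 0 0 0 0" --pt "0 0 0 0 0 0" --pt "0 0 0 0 0 0" --pt "0 0 0 0 0 0"

```text
clock: 3.05
tool_pos: [541.2, -148.7, 301.1]
orientation: [0.0, 0.953, 0.304, 0.0]
wrist_force: [-0.1, -0.5, -0.2]
width: 85.3
finger_force: 0.0
```

```bash
python3 - <<'E'
from h import *
s=robot.sense(); print(s["clock"],s["tool_pos"],s["orientation"]); snap("wrist","w1")
E
```

```text
3.05 [ 541.227224   -148.66184973  301.12249361] [1.20024862e-04 9.52702421e-01 3.03904616e-01 2.58780891e-04]
```

View pics/w0.png

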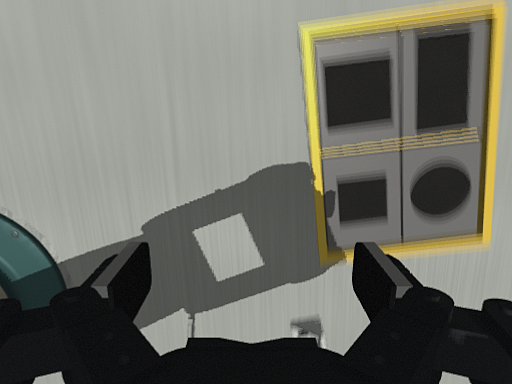

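View pics/w1.png

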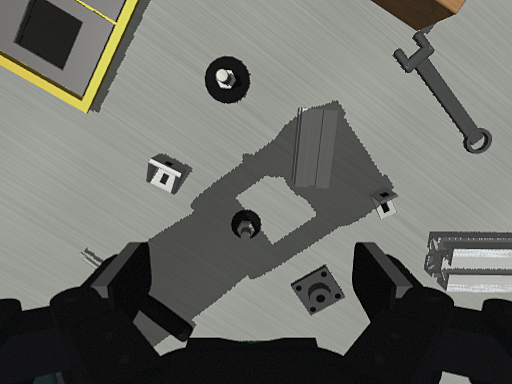

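w1 shows the foot at (226,79), profile (315,147), bracket (165,175), plate (319,290), narrow angle (383,203) and short foot (246,224). w0 shows the tray, with slight motion blur. I'll measure from both wrist depths and the detector, and cross-check against the top and scene views.

```bash
python3 - <<'E'
from h import *
C,b,d=load("w1"); P=cloud(C,d)
def roi(x,y,r): return (np.hypot(P[...,0]-x,P[...,1]-y)<r)
print("table",np.nanmedian(P[60:100,150:200,2]))
for n,x,y,r,z0,z1 in[("profile top",603,-204,70,36,60),("foot stem",600,-70,40,60,90),("foot base",600,-70,40,4,14),("plate low",441,-333,50,4,13),("plate boss",441,-333,50,19,35),("bracket all",463,-74,45,3,60),("bracket top",463,-74,45,36,60),("bracket floor",463,-74,45,3,10)]:
    q=P[roi(x,y,r)&(P[...,2]>z0)&(P[...,2]<z1)]; w=cv2.minAreaRect(q[:,:2].astype(np.float32)); bx=cv2.boxPoints(w); e=bx[1]-bx[0];g=bx[2]-bx[1]; e=e if e@e>g@g else g
    print(n,len(q),"z",np.round(np.percentile(q[:,2],[5,50,95]),1),"c",np.round(w[0],1),"size",np.round(w[1],1),"long az",round(np.degrees(np.arctan2(e[1],e[0]))%180,1),"mean",np.round(q.mean(0),1))
for nm in("w0","top0"):
    if nm=="w0": C,b,d=load("w0")
    else: C,b,d=cal("top"),cv2.imread("pics/top0.png"),np.load("pics/top0_d.npy")
    P=cloud(C,d); g=b.max(2); n,l,s,c=cv2.connectedComponentsWithStats(((g<60)&(P[...,1]>55)&(P[...,1]<320)&(P[...,0]>470)&(P[...,0]<690)).astype(np.uint8))
    print(nm)
    for i in range(1,n):
        if s[i,4]>300:
            q=P[l==i]; z=np.nanmedian(q[:,2]); w=cv2.minAreaRect(at_z(C,np.argwhere(l==i)[:,::-1],z)[:,:2].astype(np.float32)); print(np.round(c[i]),"floor z",round(z,1),"c",np.round(w[0],1),np.round(w[1],1),round(w[2],1),"centroid",np.round(at_z(C,[c[i]],z)[0],1))
    t=P[(P[...,1]>90)&(P[...,1]<300)&(P[...,0]>490)&(P[...,0]<660)&(b.min(2)>90)]; print("block top z",np.nanmedian(t[:,2]))
C,b,d=load("w1")
for tn,wp,tp in[("foot stemtop",(226,73),(260,131))]: print(tn,tri((C,[wp]),(cal("top"),[tp])))
im=np.hstack([cv2.resize(b[140:210,130:210],(400,350),interpolation=2),cv2.resize(b[170:240,345:425],(400,350),interpolation=2)]); cv2.imwrite("pics/crop2.png",im)
E
```

```text
table 0.16351627988359496
profile top 2274 z [38.5 40.  41.3] c [ 594.6 -200.4] size [90.2 40.5] long az 31.9 mean [ 595.7 -199.4   40. ]
foot stem 152 z [66.6 79.7 81.1] c [598.4 -71.6] size [11.6 11.9] long az 120.0 mean [598.4 -72.   78.4]
foot base 1310 z [ 5.9  9.  12.9] c [598.8 -71.1] size [52.1 52.4] long az 125.4 mean [598.9 -71.7   9.1]
plate low 1052 z [6.2 7.9 9.5] c [ 440.  -333.3] size [57.2 55.9] long az 68.0 mean [ 442.7 -329.5    7.9]
plate boss 365 z [21.  23.8 25. ] c [ 439.9 -333.4] size [29.  29.4] long az 175.7 mean [ 440.7 -332.3   23.6]
bracket all 1072 z [ 5.1 14.3 40.4] c [459.8 -72.3] size [41.5 40.3] long az 8.0 mean [463.6 -71.7  19. ]
bracket top 219 z [37.  39.7 41.4] c [474.3 -70.2] size [ 9.8 40. ] long az 99.7 mean [475.7 -69.7  39.5]
bracket floor 472 z [4.5 6.2 8.7] c [459.9 -72.4] size [41.4 40. ] long az 7.9 mean [453.6 -72.7   6.3]
w0
[442.  80.] floor z 8.6 c [612.7 246.5] [56.3 98.3] 4.1 centroid [612.6 248.4   8.6]
[358.  92.] floor z 8.6 c [518.3 239.3] [72.5 66. ] 3.7 centroid [518.2 240.4   8.6]
[440. 190.] floor z 8.5 c [621.8 119.4] [64.4 64.5] 59.4 centroid [621.8 119.9   8.5]
[362. 200.] floor z 8.5 c [527.3 112.5] [58.4 49.8] 3.5 centroid [527.2 112.9   8.5]
[329. 215.] floor z 15.8 c [485.6  92.9] [12.5 70.6] 1.7 centroid [484.7  97.9  15.8]
block top z 15.895771129574655
top0
[189. 130.] floor z 7.9 c [620.4 129. ] [70.  68.6] 0.6 centroid [620.1 129.1   7.9]
[145. 134.] floor z 7.9 c [609.8 254.6] [ 57.1 108.8] 4.8 centroid [609.7 254.7   7.9]
[147. 166.] floor z 8.1 c [516.1 246.7] [72.6 74.2] 4.8 centroid [516.  246.5   8.1]
[191. 162.] floor z 8.2 c [526.7 121.1] [56.5 57.9] 4.8 centroid [526.6 121.1   8.2]
block top z 15.40401553952995
foot stemtop (array([602.33891476, -72.73521421,  58.87709899]), np.float64(2.3883261746483053))
```

View pics/crop2.png

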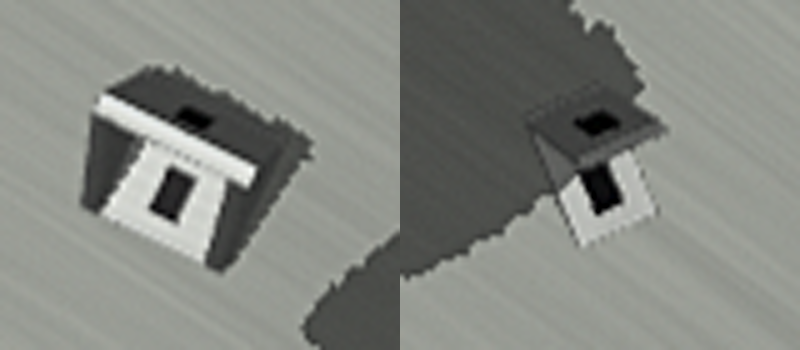

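The left crop is the ribbed bracket, with its upright on the world +x side at azimuth about 8°. The right crop is the narrow unribbed angle, which stays. Measured heights match the text: profile 40, foot 80, plate 8/24, bracket 40, nest floors about 8, block tops about 15.7. Profile first.

Call:
move_arm --pt "0.0107 -0.0103 -0.041 0 0 -0.7" --pt "0.0107 -0.0103 -0.041 0 0 -0.7" --pt "0.0107 -0.0103 -0.041 0 0 -0.7" --pt "0.0107 -0.0103 -0.041 0 0 -0.7" --pt "0.0106 -0.0103 -0.041 0 0 -0.7" --grip 0.08 --grip_force 50

```text
clock: 3.52
tool_pos: [592.7, -198.5, 103.6]
orientation: [0.0, 0.962, 0.274, 0.0]
wrist_force: [0.8, 1.1, 0.3]
width: 79.9
finger_force: 0.0
```

Call:
move_arm --pt "0 0 -0.014 0 0 0" --pt "0 0 -0.014 0 0 0" --pt "0 0 -0.014 0 0 0" --pt "0 0 -0.014 0 0 0" --pt "0 0 -0.0125 0 0 0"

```text
clock: 3.93
tool_pos: [592.9, -198.6, 36.7]
orientation: [0.001, 0.962, 0.274, 0.001]
wrist_force: [-0.0, 0.1, -0.0]
width: 80.2
finger_force: 0.0
```

Call:
move_arm --pt "0 0 0 0 0 0" --pt "0 0 0 0 0 0" --pt "0 0 0 0 0 0" --pt "0 0 0 0 0 0" --pt "0 0 0 0 0 0" --grip 0.03

```text
clock: 4.35
tool_pos: [593.2, -199.1, 37.9]
orientation: [0.001, 0.962, 0.274, 0.001]
wrist_force: [-0.1, 0.4, 5.7]
width: 39.1
finger_force: 51.9
```

Call:
move_arm --pt "0 0 0 0 0 0" --pt "0 0 0 0 0 0" --pt "0 0 0 0 0 0" --pt "0 0 0 0 0 0" --pt "0 0 0 0 0 0"

```text
clock: 4.77
tool_pos: [593.2, -199.1, 37.9]
orientation: [0.001, 0.962, 0.274, 0.001]
wrist_force: [-0.9, -0.3, 7.6]
width: 39.2
finger_force: 51.9
```

Call:
move_arm --pt "0 0 0.02 0 0 0" --pt "0 0 0.02 0 0 0" --pt "0 0 0.02 0 0 0" --pt "0 0 0.02 0 0 0" --pt "0 0 0.02 0 0 0"

```text
clock: 5.18
tool_pos: [592.4, -198.8, 137.8]
orientation: [0.0, 0.962, 0.274, 0.0]
wrist_force: [0.4, -0.4, -1.4]
width: 39.1
finger_force: 51.0
```

Call:
move_arm --pt "0.001 0.03 0 0 0 4.2" --pt "0.001 0.03 0 0 0 4.2" --pt "0.001 0.03 0 0 0 4.2" --pt "0.001 0.03 0 0 0 4.2" --pt "0.001 0.03 0 0 0 4.2"

```text
clock: 5.6
tool_pos: [597.3, -47.6, 136.9]
orientation: [0.0, 0.895, 0.446, 0.0]
wrist_force: [0.5, -0.5, -1.4]
width: 38.7
finger_force: 51.0
```

Call:
move_arm --pt "0.001 0.03 0 0 0 4.2" --pt "0.001 0.03 0 0 0 4.2" --pt "0.001 0.03 0 0 0 4.2" --pt "0.001 0.03 0 0 0 4.2" --pt "0.001 0.03 0 0 0 4.2"

```text
clock: 6.02
tool_pos: [602.3, 102.7, 136.9]
orientation: [0.0, 0.799, 0.602, 0.0]
wrist_force: [0.9, -0.0, -1.0]
width: 38.6
finger_force: 51.0
```

Call:
move_arm --pt "0.001 0.03 0 0 0 4.2" --pt "0.001 0.03 0 0 0 4.2" --pt "0.001 0.03 0 0 0 4.2" --pt "0.001 0.03 0 0 0 4.2" --pt "0.001 0.03 0 0 0 4.2"

```text
clock: 6.43
tool_pos: [607.3, 252.7, 136.8]
orientation: [0.0, 0.676, 0.737, 0.0]
wrist_force: [-0.0, 0.1, -1.6]
width: 39.2
finger_force: 51.0
```

Call:
move_arm --pt "0 0 0 0 0 0" --pt "0 0 0 0 0 0" --pt "0 0 0 0 0 0" --pt "0 0 0 0 0 0" --pt "0 0 0 0 0 0"

```text
clock: 6.85
tool_pos: [607.6, 250.2, 136.6]
orientation: [0.0, 0.678, 0.735, 0.0]
wrist_force: [-0.5, 0.4, -2.1]
width: 38.8
finger_force: 51.0
```

```bash
python3 - <<'E'
from h import *
s=robot.sense(); print(s["clock"],s["tool_pos"],s["orientation"]); C,b,d=snap("wrist","w2")
P=cloud(C,d); g=b.max(2); n,l,st,c=cv2.connectedComponentsWithStats(((P[...,2]<12)&(g<70)&(P[...,1]>75)&(P[...,1]<310)&(P[...,0]>470)&(P[...,0]<670)).astype(np.uint8))
for i in range(1,n):
    if st[i,4]>200:
        z=np.nanmedian(P[l==i][:,2]); w=cv2.minAreaRect(at_z(C,np.argwhere(l==i)[:,::-1],z)[:,:2].astype(np.float32)); print(np.round(c[i]),"floor z",round(z,1),"c",np.round(w[0],1),np.round(w[1],1),round(w[2],1))
E
```

```text
6.85 [607.60334119 250.21129195 136.60286845] [7.00967394e-05 6.77526106e-01 7.35498719e-01 6.39132243e-05]
[250. 131.] floor z 8.5 c [602.8 294.2] [58.8 22.8] 4.7
[128. 186.] floor z 8.5 c [511.8 243. ] [74.9 74.7] 4.7
[121. 264.] floor z 9.6 c [507.4 178.7] [66.   2.7] 4.6
```

View pics/w2.png

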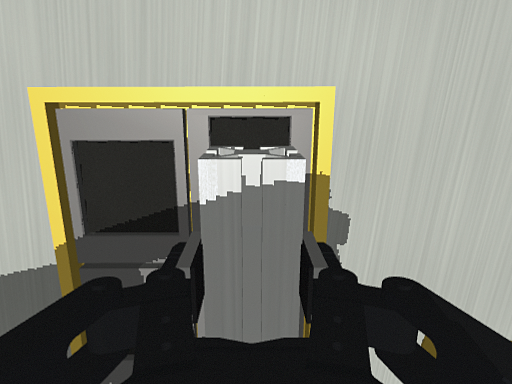

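The profile is held square over the long nest, whose visible end is at (250,131). It needs +2 mm in y, then lower and release with a limited opening.

Call:
move_arm --pt "0 0.0024 -0.018 0 0 0" --pt "0 0 -0.018 0 0 0" --pt "0 0 -0.018 0 0 0" --pt "0 0 -0.018 0 0 0" --pt "0 0 -0.012 0 0 0"

```text
clock: 7.32
tool_pos: [607.1, 252.7, 50.7]
orientation: [-0.0, 0.677, 0.736, -0.001]
wrist_force: [0.1, -0.5, -1.7]
width: 38.5
finger_force: 51.1
```

Call:
move_arm --pt "0 0 -0.002 0 0 0" --pt "0 0 -0.002 0 0 0" --pt "0 0 -0.002 0 0 0" --pt "0 0 0 0 0 0" --pt "0 0 0 0 0 0"

```text
clock: 7.73
tool_pos: [607.9, 253.7, 47.3]
orientation: [0.0, 0.677, 0.736, 0.001]
wrist_force: [0.5, -1.3, -1.1]
width: 38.6
finger_force: 51.0
```

Call:
move_arm --pt "0 0 -0.001 0 0 0" --pt "0 0 0 0 0 0" --pt "0 0 0 0 0 0" --pt "0 0 0 0 0 0" --pt "0 0 0 0 0 0"

```text
clock: 8.15
tool_pos: [607.7, 253.7, 45.9]
orientation: [0.0, 0.677, 0.736, 0.0]
wrist_force: [0.5, -0.2, 3.8]
width: 38.8
finger_force: 51.7
```

Call:
move_arm --pt "0 0 0 0 0 0" --pt "0 0 0 0 0 0" --pt "0 0 0 0 0 0" --pt "0 0 0 0 0 0" --pt "0 0 0 0 0 0" --grip 0.054

```text
clock: 8.57
tool_pos: [607.4, 253.5, 45.3]
orientation: [-0.0, 0.677, 0.736, -0.0]
wrist_force: [0.3, 0.1, -0.6]
width: 54.1
finger_force: 0.0
```

Call:
move_arm --pt "0 0 0.01 0 0 0" --pt "0 0 0.02 0 0 0" --pt "0 0 0.025 0 0 0" --pt "0 0 0.025 0 0 0" --pt "0 0 0.025 0 0 0"

```text
clock: 8.98
tool_pos: [607.4, 253.5, 152.4]
orientation: [0.0, 0.677, 0.736, 0.0]
wrist_force: [1.0, 0.8, -0.7]
width: 54.5
finger_force: 0.0
```

Call:
move_arm --pt "-0.0009 -0.0325 0 0 0 0" --pt "-0.0009 -0.0325 0 0 0 0" --pt "-0.0009 -0.0325 0 0 0 0" --pt "-0.0009 -0.0325 0 0 0 0" --pt "-0.0009 -0.0325 0 0 0 0"

```text
clock: 9.4
tool_pos: [602.7, 89.7, 151.4]
orientation: [0.0, 0.677, 0.736, 0.0]
wrist_force: [1.2, -0.1, 0.1]
width: 53.9
finger_force: 0.0
```

Call:
move_arm --pt "-0.0009 -0.0325 0 0 0 0" --pt "-0.0009 -0.0325 0 0 0 0" --pt "-0.0009 -0.0325 0 0 0 0" --pt "-0.0009 -0.0325 0 0 0 0" --pt "-0.0009 -0.0325 0 0 0 0"

```text
clock: 9.82
tool_pos: [598.2, -73.0, 151.5]
orientation: [0.0, 0.677, 0.736, 0.0]
wrist_force: [1.4, 0.3, 0.2]
width: 54.0
finger_force: 0.0
```

Call:
move_arm --pt "0 0 0 0 0 0" --pt "0 0 0 0 0 0" --pt "0 0 0 0 0 0" --pt "0 0 0 0 0 0" --pt "0 0 0 0 0 0"

```text
clock: 10.23
tool_pos: [598.6, -70.5, 150.6]
orientation: [0.0, 0.676, 0.736, 0.0]
wrist_force: [0.3, -0.8, -0.3]
width: 54.3
finger_force: 0.0
```

```bash
python3 - <<'E'
from h import *
s=robot.sense(); print(s["tool_pos"]); C,b,d=snap("top","top1"); P=cloud(C,d)
g=b.max(2); m=(P[...,2]>35)&(P[...,2]<60)&(P[...,1]>160)&(P[...,1]<340)&(P[...,0]>520)&(P[...,0]<700); q=P[m]; w=cv2.minAreaRect(q[:,:2].astype(np.float32)); print("profile in nest z",np.round(np.percentile(q[:,2],[5,50,95]),1),w)
C,b,d=snap("wrist","w3"); P=cloud(C,d)
for n,x,y,r,z0,z1 in[("stem",598,-71,40,60,90),("base",598,-71,40,4,14)]:
    q=P[(np.hypot(P[...,0]-x,P[...,1]-y)<r)&(P[...,2]>z0)&(P[...,2]<z1)]
    if len(q): print(n,len(q),cv2.minAreaRect(q[:,:2].astype(np.float32)),np.median(q[:,2]))
E
```

```text
[598.5591107  -70.46032177 150.59429746]
profile in nest z [36.3 47.1 50.1] ((609.915771484375, 253.6818084716797), (41.625160217285156, 91.23439025878906), 4.257267475128174)
stem 436 ((598.2156372070312, -70.38932037353516), (12.082447052001953, 11.90841293334961), 40.13563537597656) 79.37880169720707
base 2244 ((598.3095092773438, -69.93114471435547), (53.079994201660156, 51.76474380493164), 4.494635581970215) 8.855975826873077
```

The profile is seated (top at about 48). The foot lines up within 0.5 mm.

Call:
move_arm --pt "0 0 -0.022 0 0 0" --pt "0 0 -0.022 0 0 0" --pt "0 0 -0.022 0 0 0" --pt "0 0 -0.022 0 0 0" --pt "0 0 -0.0146 0 0 0"

```text
clock: 10.75
tool_pos: [597.8, -70.8, 45.6]
orientation: [-0.001, 0.677, 0.736, -0.001]
wrist_force: [-0.4, 0.0, -0.5]
width: 54.1
finger_force: 0.0
```

Call:
move_arm --pt "0 0 0 0 0 0" --pt "0 0 0 0 0 0" --pt "0 0 0 0 0 0" --pt "0 0 0 0 0 0" --pt "0 0 0 0 0 0" --grip 0.005

```text
clock: 11.17
tool_pos: [599.2, -71.5, 49.4]
orientation: [0.001, 0.677, 0.736, 0.001]
wrist_force: [-0.1, 0.9, 4.5]
width: 10.8
finger_force: 49.3
```

Call:
move_arm --pt "0 0 0 0 0 0" --pt "0 0 0 0 0 0" --pt "0 0 0 0 0 0" --pt "0 0 0 0 0 0" --pt "0 0 0 0 0 0"

```text
clock: 11.58
tool_pos: [599.3, -71.5, 49.4]
orientation: [0.001, 0.677, 0.736, 0.001]
wrist_force: [0.8, 1.5, 6.6]
width: 10.7
finger_force: 49.4
```

Call:
move_arm --pt "0 0 0.012 0 0 0" --pt "0 0 0.012 0 0 0" --pt "0 0 0.012 0 0 0" --pt "0 0 0.012 0 0 0" --pt "0 0 0.012 0 0 0"

```text
clock: 12.0
tool_pos: [598.6, -71.5, 109.7]
orientation: [0.0, 0.677, 0.736, 0.0]
wrist_force: [0.2, 1.5, -1.9]
width: 10.4
finger_force: 48.9
```

Call:
move_arm --pt "0.0019 0.02 0 0 0 0" --pt "0.0019 0.02 0 0 0 0" --pt "0.0019 0.02 0 0 0 0" --pt "0.0019 0.02 0 0 0 0" --pt "0.0019 0.02 0 0 0 0"

```text
clock: 12.42
tool_pos: [608.1, 29.5, 108.9]
orientation: [0.0, 0.677, 0.736, 0.0]
wrist_force: [-0.3, -0.2, -2.4]
width: 10.9
finger_force: 48.9
```

Call:
move_arm --pt "0.0019 0.02 0 0 0 0" --pt "0.0019 0.02 0 0 0 0" --pt "0.0019 0.02 0 0 0 0" --pt "0.0019 0.02 0 0 0 0" --pt "0.0019 0.02 0 0 0 0"

```text
clock: 12.83
tool_pos: [617.6, 129.6, 108.9]
orientation: [0.0, 0.677, 0.736, 0.0]
wrist_force: [0.3, -0.4, -1.6]
width: 10.9
finger_force: 48.9
```

Call:
move_arm --pt "0 0 0 0 0 0" --pt "0 0 0 0 0 0" --pt "0 0 0 0 0 0" --pt "0 0 0 0 0 0" --pt "0 0 0 0 0 0"

```text
clock: 13.25
tool_pos: [617.5, 127.8, 108.0]
orientation: [0.0, 0.677, 0.736, -0.0]
wrist_force: [0.4, 0.4, -2.4]
width: 10.2
finger_force: 48.9
```

```bash
python3 - <<'E'
from h import *
s=robot.sense(); print(s["tool_pos"]); snap("wrist","w4")
E
```

```text
[617.48477028 127.78116909 108.01137993]
```

View pics/w4.png

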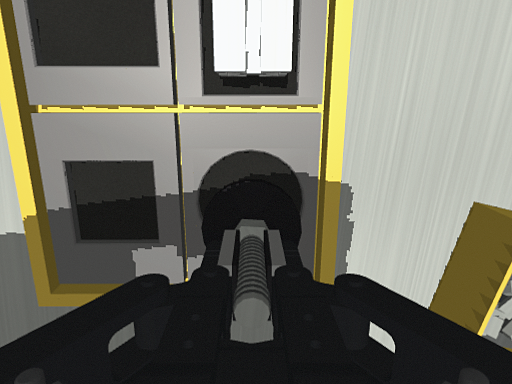

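The profile lies centred in the long nest at (250,35), and the foot hangs upright over the round nest at (250,195). Lowering.

Call:
move_arm --pt "0 0 -0.012 0 0 0" --pt "0 0 -0.012 0 0 0" --pt "0 0 -0.012 0 0 0" --pt "0 0 -0.008 0 0 0" --pt "0 0 -0.004 0 0 0"

```text
clock: 13.72
tool_pos: [616.6, 128.4, 57.3]
orientation: [-0.001, 0.677, 0.736, -0.001]
wrist_force: [-12.9, -1.1, 33.0]
width: 10.2
finger_force: 53.8
```

Call:
move_arm --pt "0 0 -0.001 0 0 0" --pt "0 0 -0.001 0 0 0" --pt "0 0 0 0 0 0" --pt "0 0 0 0 0 0" --pt "0 0 0 0 0 0"

```text
clock: 14.13
tool_pos: [617.6, 128.6, 58.0]
orientation: [0.0, 0.677, 0.736, 0.0]
wrist_force: [-0.5, -1.0, -0.9]
width: 10.9
finger_force: 49.1
```

Call:
move_arm --pt "0 0 -0.001 0 0 0" --pt "0 0 0 0 0 0" --pt "0 0 0 0 0 0" --pt "0 0 0 0 0 0" --pt "0 0 0 0 0 0"

```text
clock: 14.55
tool_pos: [617.8, 128.6, 57.4]
orientation: [0.0, 0.677, 0.736, 0.0]
wrist_force: [-2.0, -0.7, 6.4]
width: 11.0
finger_force: 49.3
```

Call:
move_arm --pt "0 0 0 0 0 0" --pt "0 0 0 0 0 0" --pt "0 0 0 0 0 0" --pt "0 0 0 0 0 0" --pt "0 0 0 0 0 0" --grip 0.04

```text
clock: 14.97
tool_pos: [617.4, 128.5, 56.7]
orientation: [-0.0, 0.677, 0.736, -0.0]
wrist_force: [-0.3, 0.2, 0.6]
width: 40.2
finger_force: 0.0
```

Call:
move_arm --pt "0 0 0.01 0 0 0" --pt "0 0 0.02 0 0 0" --pt "0 0 0.025 0 0 0" --pt "0 0 0.025 0 0 0" --pt "0 0 0.02 0 0 0"

```text
clock: 15.38
tool_pos: [617.7, 128.6, 159.7]
orientation: [0.001, 0.677, 0.736, 0.001]
wrist_force: [-0.3, 0.3, 1.2]
width: 40.1
finger_force: 0.0
```

Call:
move_arm --pt "-0.0101 -0.0133 0 0 0 -5.8" --pt "-0.0101 -0.0133 0 0 0 -5.8" --pt "-0.0101 -0.0133 0 0 0 -5.8" --pt "-0.0101 -0.0133 0 0 0 -5.8" --pt "-0.0101 -0.0133 0 0 0 -5.8"

```text
clock: 15.8
tool_pos: [566.5, 61.5, 157.7]
orientation: [0.0, 0.841, 0.541, 0.0]
wrist_force: [0.8, -0.1, -0.4]
width: 40.3
finger_force: 0.0
```

Call:
move_arm --pt "-0.0101 -0.0133 0 0 0 -5.8" --pt "-0.0101 -0.0133 0 0 0 -5.8" --pt "-0.0101 -0.0133 0 0 0 -5.8" --pt "-0.0101 -0.0133 0 0 0 -5.8" --pt "-0.0101 -0.0133 0 0 0 -5.8" --grip 0.07

```text
clock: 16.22
tool_pos: [516.0, -5.0, 157.7]
orientation: [0.0, 0.95, 0.313, 0.0]
wrist_force: [0.2, 0.3, -0.8]
width: 69.8
finger_force: 0.0
```

Call:
move_arm --pt "-0.0101 -0.0133 0 0 0 -5.8" --pt "-0.0101 -0.0133 0 0 0 -5.8" --pt "-0.0101 -0.0133 0 0 0 -5.8" --pt "-0.0101 -0.0133 0 0 0 -5.8" --pt "-0.0101 -0.0133 0 0 0 -5.8"

```text
clock: 16.63
tool_pos: [465.5, -71.5, 157.6]
orientation: [0.0, 0.998, 0.065, 0.0]
wrist_force: [-0.4, 0.0, 0.9]
width: 70.3
finger_force: 0.0
```

Call:
move_arm --pt "0 0 0 0 0 0" --pt "0 0 0 0 0 0" --pt "0 0 0 0 0 0" --pt "0 0 0 0 0 0" --pt "0 0 0 0 0 0"

```text
clock: 17.05
tool_pos: [466.3, -70.5, 156.9]
orientation: [-0.0, 0.998, 0.069, -0.0]
wrist_force: [-0.7, -0.6, -0.8]
width: 70.1
finger_force: 0.0
```

```bash
python3 - <<'E'
from h import *
s=robot.sense(); print(s["tool_pos"],s["orientation"]); C,b,d=snap("top","top2"); P=cloud(C,d)
def rep(n,x,y,r,z0,z1):
    q=P[(np.hypot(P[...,0]-x,P[...,1]-y)<r)&(P[...,2]>z0)&(P[...,2]<z1)]
    if len(q): print(n,len(q),[np.round(v,1) for v in cv2.minAreaRect(q[:,:2].astype(np.float32))],np.round(np.percentile(q[:,2],[5,50,95]),1))
rep("foot in nest: stem",620,129,45,70,100); rep("profile",609,254,70,38,60)
C,b,d=snap("wrist","w5"); P=cloud(C,d)
rep("bracket",462,-72,40,3,50); rep("upright top",462,-72,40,36,50)
E
```

```text
[466.26317254 -70.51441873 156.89675286] [-4.49461277e-05  9.97636346e-01  6.87147651e-02 -5.70303664e-07]
foot in nest: stem 27 [array([619.5, 127.2]), array([ 9.7, 11.6]), np.float64(50.9)] [71.1 85.3 89. ]
profile 436 [array([610.3, 253.4]), array([41.1, 91.1]), np.float64(4.9)] [42.  47.4 50. ]
bracket 2306 [array([459. , -72.7]), array([40.4, 40.2]), np.float64(8.2)] [ 5.2 12.2 40.4]
upright top 526 [array([473.8, -70.6]), array([10.2, 39.9]), np.float64(7.9)] [37.1 39.8 41. ]
```

The foot stands in its nest, with the stem top at about 88. Now the bracket.

Call:
move_arm --pt "-0.0013 -0.0014 -0.034 0 0 0" --pt "0 0 -0.034 0 0 0" --pt "0 0 -0.03 0 0 0" --pt "0 0 -0.02 0 0 0" --pt "0 0 -0.006 0 0 0"

```text
clock: 17.57
tool_pos: [463.1, -71.8, 29.4]
orientation: [-0.001, 0.998, 0.068, -0.002]
wrist_force: [0.4, -0.6, 0.1]
width: 70.2
finger_force: 0.0
```

Call:
move_arm --pt "0 0 -0.004 0 0 0" --pt "0 0 0 0 0 0" --pt "0 0 0 0 0 0" --pt "0 0 0 0 0 0" --pt "0 0 0 0 0 0"

```text
clock: 17.98
tool_pos: [465.3, -72.5, 30.0]
orientation: [0.0, 0.998, 0.068, 0.001]
wrist_force: [0.9, -0.3, 0.8]
width: 69.6
finger_force: 0.0
```

Call:
move_arm --pt "0 0 0 0 0 0" --pt "0 0 0 0 0 0" --pt "0 0 0 0 0 0" --pt "0 0 0 0 0 0" --pt "0 0 0 0 0 0" --grip 0.03

```text
clock: 18.4
tool_pos: [465.0, -72.4, 29.4]
orientation: [0.0, 0.998, 0.068, 0.0]
wrist_force: [-1.6, 0.7, 6.0]
width: 38.9
finger_force: 50.9
```

Call:
move_arm --pt "0 0 0 0 0 0" --pt "0 0 0 0 0 0" --pt "0 0 0 0 0 0" --pt "0 0 0 0 0 0" --pt "0 0 0 0 0 0"

```text
clock: 18.82
tool_pos: [465.0, -72.4, 29.4]
orientation: [0.0, 0.998, 0.068, 0.0]
wrist_force: [-1.9, 1.1, 7.0]
width: 38.8
finger_force: 50.9
```

Call:
move_arm --pt "0 0 0.012 0 0 0" --pt "0 0 0.016 0 0 0" --pt "0 0 0.016 0 0 0" --pt "0 0 0.016 0 0 0" --pt "0 0 0.016 0 0 0"

```text
clock: 19.23
tool_pos: [464.5, -72.3, 106.3]
orientation: [0.0, 0.998, 0.068, 0.0]
wrist_force: [1.2, -0.7, -0.2]
width: 39.1
finger_force: 50.4
```

Call:
move_arm --pt "0.0065 0.0194 0 0 0 -0.33" --pt "0.0065 0.0194 0 0 0 -0.33" --pt "0.0065 0.0194 0 0 0 -0.33" --pt "0.0065 0.0194 0 0 0 -0.33" --pt "0.0065 0.0194 0 0 0 -0.33"

```text
clock: 19.65
tool_pos: [497.4, 25.6, 105.6]
orientation: [0.0, 0.999, 0.053, 0.0]
wrist_force: [-0.2, -0.6, -1.1]
width: 39.0
finger_force: 50.5
```

Call:
move_arm --pt "0.0065 0.0194 0 0 0 -0.33" --pt "0.0065 0.0194 0 0 0 -0.33" --pt "0.0065 0.0194 0 0 0 -0.33" --pt "0.0065 0.0194 0 0 0 -0.33" --pt "0.0065 0.0194 0 0 0 -0.33"

```text
clock: 20.07
tool_pos: [529.8, 122.7, 105.5]
orientation: [0.0, 0.999, 0.039, 0.0]
wrist_force: [0.1, -1.1, -0.2]
width: 38.9
finger_force: 50.5
```

Call:
move_arm --pt "0 0 0 0 0 0" --pt "0 0 0 0 0 0" --pt "0 0 0 0 0 0" --pt "0 0 0 0 0 0" --pt "0 0 0 0 0 0"

```text
clock: 20.48
tool_pos: [529.6, 121.0, 105.0]
orientation: [0.0, 0.999, 0.039, 0.0]
wrist_force: [-0.2, -0.8, -0.4]
width: 38.9
finger_force: 50.6
```

```bash
python3 - <<'E'
from h import *
s=robot.sense(); print(s["tool_pos"],s["orientation"]); snap("wrist","w6")
E
```

```text
[529.55300566 121.00886948 105.01047989] [2.34022500e-05 9.99249092e-01 3.87459402e-02 5.51265025e-05]
```

View pics/w6.png

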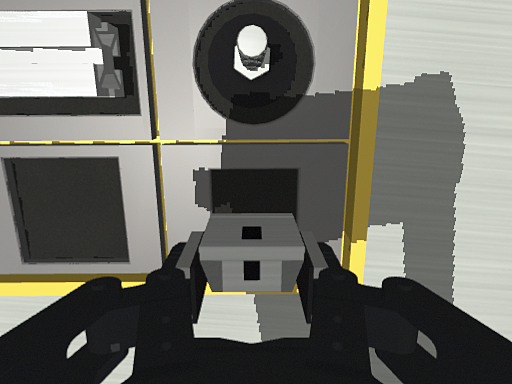

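The bracket is held upright over the small nest at (255,190), and the foot is centred in the round nest at (252,62). Lowering.

Call:
move_arm --pt "0 0 -0.02 0 0 0" --pt "0 0 -0.018 0 0 0" --pt "0 0 -0.012 0 0 0" --pt "0 0 -0.008 0 0 0" --pt "0 0 -0.004 0 0 0"

```text
clock: 20.95
tool_pos: [529.3, 121.4, 41.8]
orientation: [0.0, 0.999, 0.039, -0.001]
wrist_force: [0.3, -0.3, -0.6]
width: 38.9
finger_force: 50.6
```

Call:
move_arm --pt "0 0 -0.002 0 0 0" --pt "0 0 -0.001 0 0 0" --pt "0 0 -0.001 0 0 0" --pt "0 0 -0.001 0 0 0" --pt "0 0 0 0 0 0"

```text
clock: 21.37
tool_pos: [529.8, 121.7, 38.1]
orientation: [-0.0, 0.999, 0.039, 0.0]
wrist_force: [-0.2, -0.4, -0.9]
width: 39.1
finger_force: 50.6
```

Call:
move_arm --pt "0 0 -0.001 0 0 0" --pt "0 0 0 0 0 0" --pt "0 0 0 0 0 0" --pt "0 0 0 0 0 0" --pt "0 0 0 0 0 0"

```text
clock: 21.78
tool_pos: [530.0, 121.7, 37.4]
orientation: [-0.0, 0.999, 0.039, 0.0]
wrist_force: [-1.1, -0.5, 5.3]
width: 39.1
finger_force: 51.2
```

Call:
move_arm --pt "0 0 0 0 0 0" --pt "0 0 0 0 0 0" --pt "0 0 0 0 0 0" --pt "0 0 0 0 0 0" --pt "0 0 0 0 0 0" --grip 0.054

```text
clock: 22.2
tool_pos: [529.6, 121.6, 36.7]
orientation: [0.0, 0.999, 0.039, -0.0]
wrist_force: [-0.3, 0.3, -0.8]
width: 54.0
finger_force: 0.0
```

Call:
move_arm --pt "0 0 0.01 0 0 0" --pt "0 0 0.02 0 0 0" --pt "0 0 0.025 0 0 0" --pt "0 0 0.025 0 0 0" --pt "0 0 0.02 0 0 0"

```text
clock: 22.62
tool_pos: [529.9, 121.7, 139.5]
orientation: [-0.0, 0.999, 0.039, 0.001]
wrist_force: [0.5, 0.2, -0.2]
width: 54.1
finger_force: 0.0
```

Call:
move_arm --pt "-0.006 -0.0304 0 0 0 0" --pt "-0.006 -0.0304 0 0 0 0" --pt "-0.006 -0.0304 0 0 0 0" --pt "-0.006 -0.0304 0 0 0 0" --pt "-0.006 -0.0304 0 0 0 0"

```text
clock: 23.03
tool_pos: [499.2, -31.6, 137.7]
orientation: [0.0, 0.999, 0.039, 0.0]
wrist_force: [0.4, -0.2, -0.4]
width: 53.6
finger_force: 0.0
```

Call:
move_arm --pt "-0.006 -0.0304 0 0 0 0" --pt "-0.006 -0.0304 0 0 0 0" --pt "-0.006 -0.0304 0 0 0 0" --pt "-0.006 -0.0304 0 0 0 0" --pt "-0.006 -0.0304 0 0 0 0"

```text
clock: 23.45
tool_pos: [469.1, -183.8, 137.8]
orientation: [0.0, 0.999, 0.039, 0.0]
wrist_force: [0.7, 0.3, 0.4]
width: 53.9
finger_force: 0.0
```

Call:
move_arm --pt "-0.006 -0.0304 0 0 0 0" --pt "-0.006 -0.0304 0 0 0 0" --pt "-0.006 -0.0304 0 0 0 0" --pt "-0.006 -0.0304 0 0 0 0" --pt "-0.006 -0.0304 0 0 0 0"

```text
clock: 23.87
tool_pos: [439.1, -335.9, 137.7]
orientation: [0.0, 0.999, 0.039, 0.0]
wrist_force: [0.1, -0.4, 0.3]
width: 53.9
finger_force: 0.0
```

Call:
move_arm --pt "0 0 0 0 0 0" --pt "0 0 0 0 0 0" --pt "0 0 0 0 0 0" --pt "0 0 0 0 0 0" --pt "0 0 0 0 0 0"

```text
clock: 24.28
tool_pos: [440.0, -333.5, 137.1]
orientation: [0.0, 0.999, 0.04, 0.0]
wrist_force: [-0.1, -0.4, -0.2]
width: 53.9
finger_force: 0.0
```

```bash
python3 - <<'E'
from h import *
s=robot.sense(); print(s["tool_pos"],s["orientation"]); C,b,d=snap("top","top3"); P=cloud(C,d)
def rep(n,x,y,r,z0,z1):
    q=P[(np.hypot(P[...,0]-x,P[...,1]-y)<r)&(P[...,2]>z0)&(P[...,2]<z1)]
    if len(q): print(n,len(q),[np.round(v,1) for v in cv2.minAreaRect(q[:,:2].astype(np.float32))],np.round(np.percentile(q[:,2],[5,50,95]),1))
rep("bracket in nest top",526,121,40,40,60); rep("bracket leg",526,121,32,11.5,60)
C,b,d=snap("wrist","w7"); P=cloud(C,d)
rep("plate",440,-333,45,4,13); rep("boss",440,-333,40,18,30)
E
```

```text
[ 439.98032162 -333.51302165  137.08137631] [5.34775423e-05 9.99210401e-01 3.97310541e-02 1.21955617e-04]
bracket in nest top 49 [array([539.8, 123.3]), array([11.4, 39.8]), np.float64(3.5)] [42.  46.5 49.6]
bracket leg 282 [array([525.2, 122.2]), array([58. , 55.7]), np.float64(54.2)] [12.2 17.2 48.2]
plate 3654 [array([ 439.6, -334.1]), array([56. , 56.2]), np.float64(67.9)] [7.  8.1 9.3]
boss 1254 [array([ 439.8, -334.1]), array([29.1, 29.3]), np.float64(67.8)] [22.6 24.1 25.2]
```

The bracket is seated (top at about 48). The plate and boss line up within 0.6 mm.

Call:
move_arm --pt "0 -0.0005 -0.034 0 0 0" --pt "0 0 -0.03 0 0 0" --pt "0 0 -0.022 0 0 0" --pt "0 0 -0.012 0 0 0" --pt "0 0 -0.006 0 0 0"

```text
clock: 24.8
tool_pos: [439.3, -334.1, 31.2]
orientation: [-0.001, 0.999, 0.039, -0.001]
wrist_force: [-0.1, 0.3, -0.5]
width: 54.2
finger_force: 0.0
```

Call:
move_arm --pt "0 0 -0.003 0 0 0" --pt "0 0 -0.002 0 0 0" --pt "0 0 0 0 0 0" --pt "0 0 0 0 0 0" --pt "0 0 0 0 0 0"

```text
clock: 25.22
tool_pos: [440.0, -335.2, 28.8]
orientation: [0.0, 0.999, 0.039, 0.0]
wrist_force: [-0.5, -0.0, -0.4]
width: 54.0
finger_force: 0.0
```

Call:
move_arm --pt "0 0 0 0 0 0" --pt "0 0 0 0 0 0" --pt "0 0 0 0 0 0" --pt "0 0 0 0 0 0" --pt "0 0 0 0 0 0" --grip 0.02

```text
clock: 25.63
tool_pos: [439.9, -335.1, 28.5]
orientation: [0.0, 0.999, 0.039, 0.0]
wrist_force: [-1.8, 1.0, 7.1]
width: 27.9
finger_force: 48.9
```

Call:
move_arm --pt "0 0 0 0 0 0" --pt "0 0 0 0 0 0" --pt "0 0 0 0 0 0" --pt "0 0 0 0 0 0" --pt "0 0 0 0 0 0" --grip_force 60

```text
clock: 26.05
tool_pos: [439.9, -335.1, 28.6]
orientation: [0.0, 0.999, 0.039, 0.0]
wrist_force: [-1.8, 0.6, 6.8]
width: 27.1
finger_force: 58.6
```

Call:
move_arm --pt "0 0 0.012 0 0 0" --pt "0 0 0.018 0 0 0" --pt "0 0 0.02 0 0 0" --pt "0 0 0.02 0 0 0" --pt "0 0 0.02 0 0 0"

```text
clock: 26.47
tool_pos: [439.5, -334.7, 119.4]
orientation: [-0.0, 0.999, 0.039, -0.0]
wrist_force: [0.9, 0.7, -2.1]
width: 27.6
finger_force: 59.4
```

Call:
move_arm --pt "0.0037 0.029 0 0 0 1.35" --pt "0.0037 0.029 0 0 0 1.35" --pt "0.0037 0.029 0 0 0 1.35" --pt "0.0037 0.029 0 0 0 1.35" --pt "0.0037 0.029 0 0 0 1.35"

```text
clock: 26.88
tool_pos: [458.0, -188.6, 118.5]
orientation: [0.0, 0.995, 0.098, 0.0]
wrist_force: [0.1, -0.8, -2.4]
width: 27.3
finger_force: 59.8
```

Call:
move_arm --pt "0.0037 0.029 0 0 0 1.35" --pt "0.0037 0.029 0 0 0 1.35" --pt "0.0037 0.029 0 0 0 1.35" --pt "0.0037 0.029 0 0 0 1.35" --pt "0.0037 0.029 0 0 0 1.35"

```text
clock: 27.3
tool_pos: [476.5, -43.4, 118.6]
orientation: [0.0, 0.988, 0.157, 0.0]
wrist_force: [-0.1, 0.1, -2.7]
width: 27.3
finger_force: 59.8
```

Call:
move_arm --pt "0.0037 0.029 0 0 0 1.35" --pt "0.0037 0.029 0 0 0 1.35" --pt "0.0037 0.029 0 0 0 1.35" --pt "0.0037 0.029 0 0 0 1.35" --pt "0.0037 0.029 0 0 0 1.35"

```text
clock: 27.72
tool_pos: [495.0, 101.6, 118.6]
orientation: [0.0, 0.977, 0.215, 0.0]
wrist_force: [1.4, 0.3, -2.6]
width: 26.9
finger_force: 59.8
```

Call:
move_arm --pt "0.0037 0.029 0 0 0 1.35" --pt "0.0037 0.029 0 0 0 1.35" --pt "0.0037 0.029 0 0 0 1.35" --pt "0.0037 0.029 0 0 0 1.35" --pt "0.0037 0.029 0 0 0 1.35"

```text
clock: 28.13
tool_pos: [513.5, 246.7, 118.5]
orientation: [0.0, 0.962, 0.272, 0.0]
wrist_force: [-0.2, -0.5, -2.2]
width: 27.0
finger_force: 59.8
```

Call:
move_arm --pt "0 0 0 0 0 0" --pt "0 0 0 0 0 0" --pt "0 0 0 0 0 0" --pt "0 0 0 0 0 0" --pt "0 0 0 0 0 0"

```text
clock: 28.55
tool_pos: [513.7, 244.3, 118.1]
orientation: [0.0, 0.963, 0.271, 0.0]
wrist_force: [0.7, -0.6, -2.9]
width: 27.2
finger_force: 59.8
```

```bash
python3 - <<'E'
from h import *
s=robot.sense(); print(s["tool_pos"],s["orientation"]); C,b,d=snap("wrist","w8"); P=cloud(C,d)
q=P[(np.hypot(P[...,0]-513,P[...,1]-246)<45)&(P[...,2]>90)&(P[...,2]<111)]; print(cv2.minAreaRect(q[:,:2].astype(np.float32)),np.median(q[:,2]))
E
```

```text
[513.70826243 244.33984832 118.08144282] [1.50735165e-05 9.62641891e-01 2.70777729e-01 1.05336447e-04]
((513.5634155273438, 245.31552124023438), (56.50407409667969, 56.010902404785156), 4.755358695983887) 97.58908912979511
```

View pics/w8.png

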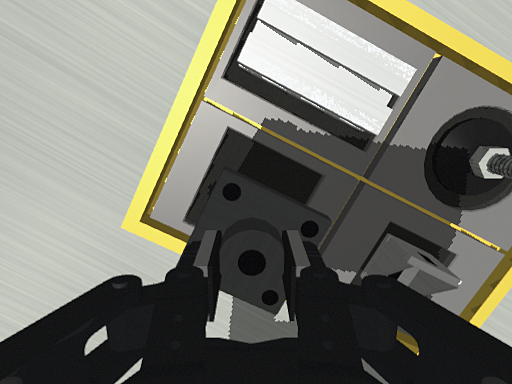

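The plate hangs level and parallel to the large nest at (255,170); the bracket sits in its nest at (420,265). Lowering.

Call:
move_arm --pt "0 0.0005 -0.024 0 0 0" --pt "0 0 -0.022 0 0 0" --pt "0 0 -0.016 0 0 0" --pt "0 0 -0.01 0 0 0" --pt "0 0 -0.005 0 0 0"

```text
clock: 29.02
tool_pos: [513.2, 245.0, 39.5]
orientation: [0.0, 0.963, 0.271, -0.001]
wrist_force: [-0.8, 0.1, -2.5]
width: 27.7
finger_force: 59.8
```

Call:
move_arm --pt "0 0 -0.001 0 0 0" --pt "0 0 -0.001 0 0 0" --pt "0 0 -0.001 0 0 0" --pt "0 0 0 0 0 0" --pt "0 0 0 0 0 0"

```text
clock: 29.43
tool_pos: [513.9, 245.8, 38.5]
orientation: [-0.0, 0.962, 0.271, 0.0]
wrist_force: [-0.4, -0.6, -2.7]
width: 27.4
finger_force: 59.8
```

Call:
move_arm --pt "0 0 -0.001 0 0 0" --pt "0 0 -0.001 0 0 0" --pt "0 0 0 0 0 0" --pt "0 0 0 0 0 0" --pt "0 0 0 0 0 0"

```text
clock: 29.85
tool_pos: [513.9, 245.8, 36.6]
orientation: [-0.0, 0.962, 0.271, 0.0]
wrist_force: [-3.5, -0.8, 5.9]
width: 27.2
finger_force: 60.8
```

Call:
move_arm --pt "0 0 0 0 0 0" --pt "0 0 0 0 0 0" --pt "0 0 0 0 0 0" --pt "0 0 0 0 0 0" --pt "0 0 0 0 0 0" --grip 0.045

```text
clock: 30.27
tool_pos: [513.7, 245.7, 35.8]
orientation: [-0.0, 0.962, 0.271, 0.0]
wrist_force: [0.3, -0.1, -0.1]
width: 45.0
finger_force: 0.0
```

Call:
move_arm --pt "0 0 0.01 0 0 0" --pt "0 0 0.025 0 0 0" --pt "0 0 0.035 0 0 0" --pt "0 0 0.035 0 0 0" --pt "0 0 0.035 0 0 0"

```text
clock: 30.68
tool_pos: [513.4, 245.5, 178.2]
orientation: [0.0, 0.962, 0.271, 0.0]
wrist_force: [0.3, 1.0, -0.3]
width: 45.2
finger_force: 0.0
```

Call:
move_arm --pt "-0.02 -0.03 0.01 0 0 0" --pt "-0.02 -0.03 0.01 0 0 0" --pt "-0.02 -0.03 0.01 0 0 0" --pt "-0.02 -0.03 0.01 0 0 0" --pt "-0.02 -0.03 0.01 0 0 0"

```text
clock: 31.1
tool_pos: [412.3, 94.7, 226.9]
orientation: [0.0, 0.962, 0.272, 0.0]
wrist_force: [0.9, -1.1, -0.2]
width: 44.9
finger_force: 0.0
```

Call:
move_arm --pt "0 0 0 0 0 0" --pt "0 0 0 0 0 0" --pt "0 0 0 0 0 0" --pt "0 0 0 0 0 0" --pt "0 0 0 0 0 0"

```text
clock: 31.52
tool_pos: [413.9, 96.3, 225.3]
orientation: [-0.0, 0.962, 0.272, -0.001]
wrist_force: [0.0, 0.2, 0.7]
width: 44.7
finger_force: 0.0
```

```bash
python3 - <<'E'
from h import *
C,b,d=snap("top","top4"); P=cloud(C,d)
def rep(n,x,y,r,z0,z1):
    q=P[(np.hypot(P[...,0]-x,P[...,1]-y)<r)&(P[...,2]>z0)&(P[...,2]<z1)]
    if len(q): print(n,len(q),[np.round(v,1) for v in cv2.minAreaRect(q[:,:2].astype(np.float32))],np.round(np.percentile(q[:,2],[5,50,95]),1))
rep("boss",516,246,40,26,60); rep("plate ring",516,246,27,11,22); rep("profile",610,254,70,38,60); rep("stem",620,128,40,70,99); rep("bracket",526,121,40,38,60)
C,b2,d=snap("wrist","w9")
cv2.imwrite("pics/fin.png",np.hstack([cv2.resize(b[95:200,105:225],(440,384),interpolation=2),cv2.resize(b2,(360,384))]))
E
```

```text
profile 434 [array([609.6, 253.5]), array([41.2, 91. ]), np.float64(4.5)] [41.7 47.3 50.1]
stem 26 [array([619.6, 127.4]), array([11. , 11.4]), np.float64(42.7)] [73.1 85.5 90.5]
bracket 21 [array([539.5, 110.4]), array([13.8, 12.9]), np.float64(89.7)] [40.7 45.6 48.7]
```

View pics/fin.png

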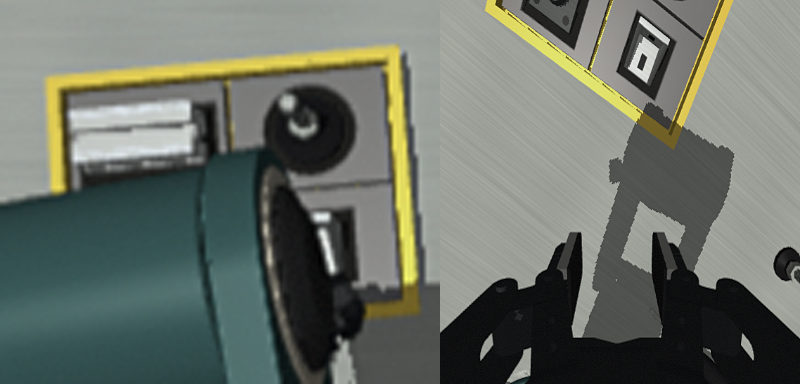

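The profile, foot and bracket are in their nests, but the arm hides the plate from above. I'll move aside and check it.

Call:
move_arm --pt "0.01 -0.035 0.01 0 0 0" --pt "0.01 -0.035 0.01 0 0 0" --pt "0.01 -0.035 0.01 0 0 0" --pt "0.01 -0.035 0.01 0 0 0" --pt "0.01 -0.035 0.01 0 0 0"

```text
clock: 32.03
tool_pos: [464.1, -80.8, 276.0]
orientation: [-0.0, 0.962, 0.272, -0.0]
wrist_force: [0.6, -0.2, -1.0]
width: 45.3
finger_force: 0.0
```

Call:
move_arm --pt "0 -0.035 0 0 0 0" --pt "0 -0.035 0 0 0 0" --pt "0 -0.035 0 0 0 0" --pt "0 0 0 0 0 0" --pt "0 0 0 0 0 0"

```text
clock: 32.45
tool_pos: [463.8, -185.5, 275.0]
orientation: [-0.001, 0.963, 0.27, -0.001]
wrist_force: [0.0, 0.9, -0.3]
width: 44.9
finger_force: 0.0
```

```bash
python3 - <<'E'
from h import *
C,b,d=snap("top","top5"); P=cloud(C,d)
def rep(n,x,y,r,z0,z1):
    q=P[(np.hypot(P[...,0]-x,P[...,1]-y)<r)&(P[...,2]>z0)&(P[...,2]<z1)]
    if len(q): print(n,len(q),[np.round(v,1) for v in cv2.minAreaRect(q[:,:2].astype(np.float32))],np.round(np.percentile(q[:,2],[5,50,95]),1))
rep("boss",516,246,40,26,60); rep("plate ring",516,246,38,11.5,22); rep("profile",610,254,70,38,60); rep("stem",620,128,40,70,99); rep("bracket",526,121,40,38,60)
cv2.imwrite("pics/fin2.png",cv2.resize(b[90:210,105:425],(800,300),interpolation=2))
E
```

```text
boss 92 [array([516.2, 245.1]), array([27.3, 28.3]), np.float64(83.0)] [28.3 31.5 34.2]
plate ring 322 [array([515.5, 246.6]), array([70.2, 72.2]), np.float64(30.4)] [12.3 15.4 18.8]
profile 434 [array([609.7, 253.4]), array([41. , 90.2]), np.float64(5.2)] [41.9 47.4 50.3]
stem 26 [array([619.7, 127.8]), array([11.5, 11. ]), np.float64(14.0)] [74.  85.8 89. ]
bracket 53 [array([539.2, 123. ]), array([14.9, 40.2]), np.float64(3.8)] [40.1 46.1 50.3]
```

View pics/fin2.png

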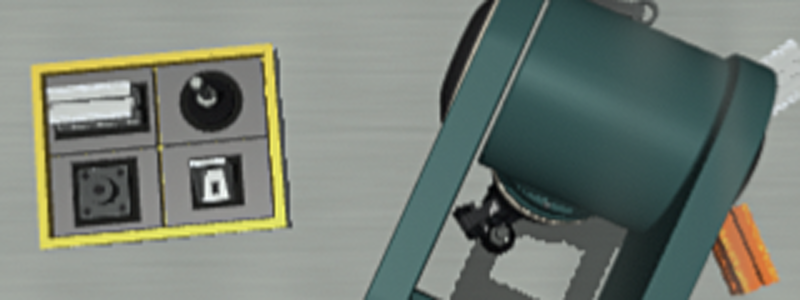

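All four parts are in their nests: profile (95,105), foot (210,100), plate (105,190) and bracket (215,182). The boss top at about 32 and the other heights match seated parts. Handing in.

```bash
python3 -c "
from rig import robot
print(robot.finish_job())"
```

```text
the job is handed in; nothing more can be done
None
```

The kit is complete and handed in at about 32 s: the profile, tall foot, ribbed bracket and base plate measure as seated in their nests, and I didn't touch the short foot or the narrow angle.

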